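Rock a test cartridge into its reading cradle

TASK

Push the loose white test cartridge on the grey loading station square against both metal fences of the corner it lies by, and let it settle there. Then pick it up, tuck its dark-window end tilted down under the overhanging lip of the blue cradle, lower the other end until the cartridge drops in flat, and finally push the orange keeper fully home over that end. Leave the things round the station where they are.

Things in the scene. Friction and masses are not known exactly. Their poses are not given: they have to be found in the camera images.
- station: grey loading station fixed on the worktop, 135 x 185 mm, flat deck 10 mm above the worktop. Origin at worktop level. Offsets below are in its frame in mm, z up from the worktop. Its x axis points roughly to the robot's left, its y axis roughly towards the robot, turned up to 0.22 rad either way. Near half: squaring corner; far half: blue cradle, inside floor = deck
- square_pos (a point): point (5, 32, 10) on the deck: where the centre of the cartridge's underside lies when square against both metal fences. End fence: face at x = 36, looks to -x, y 13..68. Side fence: face at y = 15, looks to +y, two blocks at x -27..-17 and 27..36; the 44 mm gap between is for a finger and free back to y = -29. Fences rise to z = 20
- cradle_pos (a point): point (1.75, -55, 10): where the centre of the cartridge's underside lies when seated mid-pocket. Pocket inside: x from -30.5 (heel wall) to 34 (end wall), 36.4 wide in y. Heel wall and heel side posts (x -38.5..-23) rise only to z = 15. Between x -23 and 22 the sides are open for fingers
- lip_edge (a point): point (29, -55, 21): middle of the lower free edge of the blue lip over the pocket's +x end. The lip covers x 29..34, underside z = 21 (11 above the floor), top z = 25; side walls at x 22..34. Because of it the cartridge enters only window end first and tilted (about 0.2 rad does well, over 0.3 binds on the lip), end pushed to the end wall, then heel lowered
- cartridge: loose white test cartridge, flat body 62 (x) x 34 (y) x 8 (z) mm, about 30 g, origin at the centre of its underside. On top a round port 14.4 mm across, rising to 15 mm, centred at x = -16, and a flat dark window near its +x end. Starts on the deck, +x end roughly to station +x (within 0.25 rad), its centre 10 to 20 mm short of the squared place both ways
- window_end (a point): middle of the cartridge's window-end face (its own x = 31, y = 0, z = 4 mm); this end goes under the lip
- keeper (a joint): orange sliding keeper behind the cradle's heel (-x) end, slides along station +x: 0 = open (starts 0 to 0.003), 0.014 m = fully home over the cartridge's heel. Needs about 1.5 N and stays where it is left. Its plate runs 9.5 to 13.5 mm above the pocket floor and is blocked if the heel is not down
- keeper_tab (a point): middle of the upper edge of the rear face (looking to station -x) of the keeper's upright tab, to be pushed towards station +x. Tab 26 wide (y), 7 thick (x), 20 tall, its top 43.5 mm above the worktop
- dish: bystander: petri dish, 91 mm across, 15 high, right of the station; leave alone. Origin at centre of underside
- marker: bystander: black marker pen, 135 mm long, 15 high, lying left of the station; leave alone
- blue_tube: bystander: small blue microtube, 39 mm long, 12 high, lying behind the station; leave alone

How it is judged:
By the outcome, as a careful person would: the job done as asked, in the order asked, and still so for the second after the job is handed in, with the robot touching nothing.
It also fails if it takes over 67 s, if anything falls off the work surface, if the arm or the gripper's body presses on something with over 40 N, if the wrist force passes 120 N, or if a joint passes its speed limit or range.

ROBOT

A 7-joint arm with a two-finger parallel gripper is mounted at the origin on a cart in front of the work surface, level with it; the furniture and walls round the work are solid. World frame = base frame: x ahead of the robot, y to its left, z up, the work surface at z = 0. Lengths are in mm, angles in rad, forces in N, time in s.
With the tool pointing down it reaches from about 400 to 900 mm from the base axis. Payload 5.6 kg.
Tool frame: the origin (TCP) lies at the very end of the fingers, on their centre line; the grasp point (between the pads) lies 19 mm behind it (robot.hold_point_z is the distance from the TCP to the grasp point, in mm); z points along the fingers, y is the line along which they close (so a half turn about z gives the same grasp; the last joint's range is limited). The gripper opens to 92 mm and grips with 3 to 60 N. Pads are 20 mm wide; open, the fingers measure 128 mm over their backs; the gripper's body (75 mm by 189 mm) begins 69 mm behind the grasp point.
Start: joints at [1.182, 0.468, -0.012, 1.603, 0.006, 1.071, -0.056], TCP at [220.276, -611.545, 214.592] pointing down, gripper open.
Joint ranges: [-2.53, 2.53], [-0.31, 2.02], [-1.57, 1.55], [0.28, 2.44], [-1.29, 4.43], [0.15, 1.84], [-2.92, 2.92]. Speed limits (rad/s): [2.57, 2.57, 3.14, 3.14, 3.14, 3.14, 3.14].

INTERFACE

Orientations are given as a unit quaternion [w, x, y, z].
In Python, from cell import robot, claw, telemetry, snapshot gives the robot as it stands. Calls block until the motion is done:
- robot.move_pose(position, orientation): joint-space move of the TCP to a pose.
- robot.move_linear(position, ori=None, vel=150, contact_N=None): straight line of the TCP; ori=None keeps the orientation; vel is the mean speed in mm/s. With contact_N (N) it stops when the force on the tool has changed by that much, and returns True; else False.
- robot.goto_joints(angles): joint-space move.
- claw.command_gripper(opening, strength=None): opening from 0.0 (shut) to 1.0 (fully open); strength is the grip in N (None keeps the last); returns when the fingers have stopped.
- robot.hold(seconds).
- robot.ik(position, orientation): joint angles nearest the present ones, or None.
- telemetry.read_state(): the state.
- snapshot(name): name is "side" or "top" or "wrist"; returns a dict with "frame" (400x640x3 uint8, red, green, blue), "depth" (400x640 float32, mm along the optical axis (not along the pixel's ray), 0 where there is no reading), "fx", "fy", "cx", "cy" (pixels), "R" (3x3) and "t" (3): a world point X has camera coordinates R X + t. Camera axes: x right, y down, z forward; pixel columns grow to the right and rows downward; lengths in mm; the calibration is good to about 2 mm. A picture is of the moment at which its call begins.
A pose or a line that the arm cannot do raises robot.PlanningError and nothing moves.
- robot.close_job(): hands the job in; it is judged then, once.
The state is a dict: "clock": time; "joints": joint angles; "joint_vel": joint speeds; "tau": joint torques, N m; "ee_pos": TCP position; "ee_rot": TCP orientation; "contact_force": force on the tool from outside, world axes, zero at the start; "moment": the same for the moment, N m; "grip_width": opening from 0.0 (shut) to 1.0 (fully open); "grasp_force": force on a finger pad.
Only numpy, scipy, OpenCV 4.12 (cv2) and the standard library are available. Lean on these libraries where they do the work, as an engineer would, in place of code of your own. Each camera call takes 0.05 s, during which the arm holds its last target. There are 200 camera calls.

## Working session

There is one attempt and no reset: what is moved stays moved. The work goes in short steps, each a Python script; the robot and the scene stay as the last script left them, time stands still between calls to the robot, and variables do not carry over. Pictures are saved under pics/ and viewed, at most 13 in all, crops included, and the job is handed in when it is done.

```bash
ls; mkdir -p pics
python3 - <<'E'
from cell import robot,claw,telemetry,snapshot
import cv2,numpy as np,pickle
for n in("top","side"):
    s=snapshot(n); pickle.dump(s,open(f"pics/{n}.pkl","wb"))
    cv2.imwrite(f"pics/{n}.png",s["frame"][:,:,::-1]); print(n,s["fx"],s["cx"],s["cy"],np.round(s["R"],3).tolist(),s["t"])
print(telemetry.read_state()); print(robot.hold_point_z)
E
```

```text
pics
top 402.6195440938615 315.17945595782896 200.2599063360043 [[-0.106, -0.994, -0.002], [-0.972, 0.104, -0.211], [0.21, -0.02, -0.977]] [-288.08225886  577.9759101   785.88830461]
side 500.0417554441916 321.76936448480296 202.35738053276188 [[-0.89, 0.456, 0.002], [0.403, 0.788, -0.465], [-0.214, -0.413, -0.885]] [ 672.76069492   67.37675966 1217.97905616]
{'clock': 0.1, 'joints': array([ 1.18201595,  0.46832293, -0.01161935,  1.60352034,  0.00600381,
        1.07141012, -0.05630136]), 'joint_vel': array([-0.00010747, -0.00111174, -0.00058328, -0.00148192, -0.00152504,
        0.00026414,  0.00130719]), 'tau': array([ 1.03477323e-03, -5.21644235e+01, -1.27869871e-02, -2.44366121e+01,
       -5.68569324e-02,  1.40633894e-02,  7.09670257e-05]), 'ee_pos': array([ 220.07089716, -611.05011604,  213.71830453]), 'ee_rot': array([-7.89350277e-04,  9.85095596e-01,  1.72005829e-01, -1.94983499e-04]), 'contact_force': array([ 0.19129392, -0.16241079, -0.2847766 ]), 'moment': array([-0.02856654, -0.01966233,  0.00735319]), 'grasp_force': 0.0, 'grip_width': 1.0017623762153882}
18.700000000000003
```

View pics/top.png

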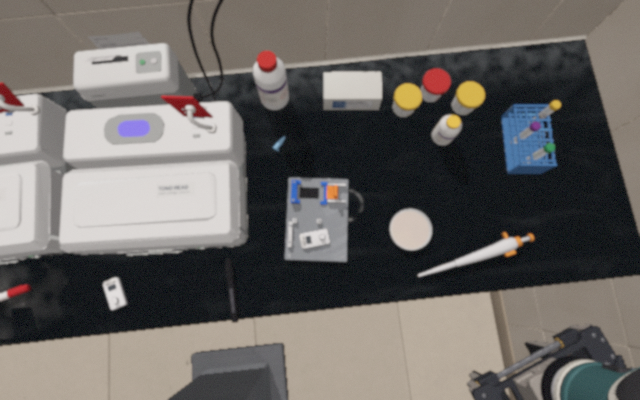

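View pics/side.png

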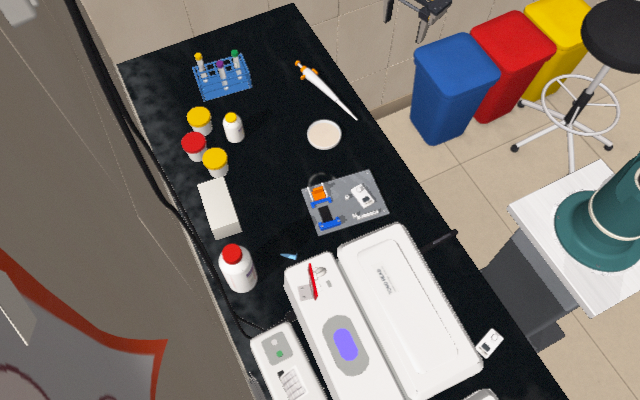

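The top view shows the station around px (317,220). The cartridge lies at (314,239) with its window to the left, the end fence at (290,233), the cradle along the top row, and the orange keeper at (335,192). The side view agrees, with a tall instrument close on the robot's left. Next I'll fit the station roughly and go over it with the wrist camera.

```bash
cat > h.py <<'E'
from cell import robot,claw,telemetry,snapshot
import numpy as np,cv2,pickle
from scipy.spatial.transform import Rotation as Ro
def ray(s,px,z):
    R,t=np.array(s["R"]),np.array(s["t"])
    d=R.T@np.array([(px[0]-s["cx"])/s["fx"],(px[1]-s["cy"])/s["fy"],1]); o=-R.T@t
    return o+d*(z-o[2])/d[2]
def cloud(s):
    v,u=np.mgrid[:400,:640]; D=s["depth"]
    P=np.stack([(u-s["cx"])/s["fx"]*D,(v-s["cy"])/s["fy"]*D,D],-1)
    return (P-np.array(s["t"]))@np.array(s["R"])   # R^T (P-t)
def proj(s,X):
    c=np.array(s["R"])@np.array(X)+np.array(s["t"]); return np.array([c[0]/c[2]*s["fx"]+s["cx"],c[1]/c[2]*s["fy"]+s["cy"]])
def quat(M):
    q=Ro.from_matrix(M).as_quat(); return q[[3,0,1,2]]
def down(yaw): # tool x at yaw in world, tool z down
    x=np.array([np.cos(yaw),np.sin(yaw),0]); z=np.array([0,0,-1.]); return np.stack([x,np.cross(z,x),z],1)
def shot(n,name):
    s=snapshot(n); pickle.dump(s,open(f"pics/{name}.pkl","wb")); return s
E
python3 - <<'E'
from h import *
s=pickle.load(open("pics/top.pkl","rb"))
for p in [(288,178),(348,178),(348,262),(285,261)]: print(ray(s,p,10).round(0))
P=cloud(s); print("instr max z",np.nanmax(P[100:245,62:247,2]), P[200,235],P[230,243])
c=np.mean([ray(s,p,10) for p in [(288,178),(348,178),(348,262),(285,261)]],0); print(c)
for yaw in (np.pi/2,-np.pi/2):
    for z in (300,30):
        print(yaw,z,robot.ik([c[0],c[1],z],quat(down(yaw))))
E
```

```text
[ 613. -293.   10.]
[ 599. -428.   10.]
[ 412. -405.   10.]
[ 428. -270.   10.]
instr max z 889.5230594543328 [ 542.80507444 -195.1655698   145.1065416 ] [ 493.84703022 -196.07114996   83.64915359]
[ 512.92961199 -348.92592246   10.        ]
1.5707963267948966 300 [ 0.82715437  0.38016424 -0.37816394  1.56180759  0.14600798  1.22760535
  0.42428163]
1.5707963267948966 30 [ 0.75929809  0.67499701 -0.29222017  1.77551541  0.27307736  0.73083133
  0.32301477]
-1.5707963267948966 300 [ 0.39249739  0.3446573   0.19783591  1.59307961 -0.0710138   1.21090502
 -2.53757194]
-1.5707963267948966 30 [ 0.33906689  0.66000546  0.27599431  1.80624768 -0.2590092   0.71066044
 -2.38422256]
```

Run:
```python
from h import *
q=quat(down(1.467))
robot.move_pose([513,-349,260],q)
s=shot("wrist","w1"); R=np.array(s["R"]);print(-R.T@np.array(s["t"]),R.round(2).tolist(),s["fx"])
cv2.imwrite("pics/w1.png",cv2.resize(s["frame"],(800,500),interpolation=cv2.INTER_CUBIC)[:,:,::-1])
```

```text
[ 520.0984686  -282.74259292  428.9150629 ] [[0.99, -0.11, -0.0], [-0.1, -0.96, 0.25], [-0.03, -0.25, -0.97]] 304.75358256155437
```

View pics/w1.png

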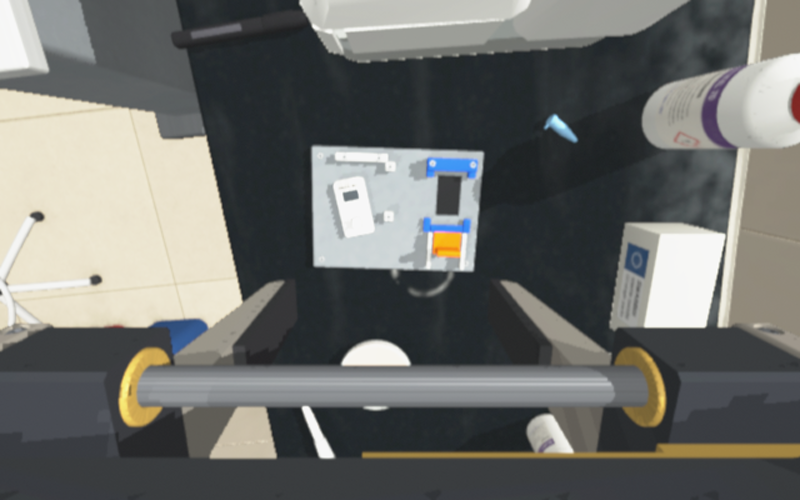

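The wrist view shows the station from (312,146) to (483,270). The cartridge is at (352,207) with its window end up towards the end fence at (362,158). Side-fence blocks are at (390,166) and (389,216), the cradle at (449,195) and the keeper at (447,245). I'll go lower for a second view and measure from both.

Run:
```python
from h import *
th=1.467
ex=np.array([np.cos(th),np.sin(th),0])
p=np.array([513,-349,0])-35*ex+[0,0,150]
robot.move_linear(p,vel=150)
s2=shot("wrist","w2"); s1=pickle.load(open("pics/w1.pkl","rb"))
for s in (s1,s2):
    P=cloud(s); F=s["frame"].astype(int); hsv=cv2.cvtColor(s["frame"],cv2.COLOR_RGB2HSV)
    near=(abs(P[...,0]-513)<115)&(abs(P[...,1]+349)<100)&(s["depth"]>0)
    deck=near&(P[...,2]>5)&(P[...,2]<14)
    n,l,st,_=cv2.connectedComponentsWithStats((near&(P[...,2]>5)).astype(np.uint8)); k=1+np.argmax(st[1:,4])
    A=P[l==k]; r=cv2.minAreaRect(A[:,:2].astype(np.float32)); print("station",r,"deckz",np.median(P[deck][:,2]),"table z",np.median(P[near&(P[...,2]<5)][:,2]))
    wh=near&(hsv[...,1]<25)&(hsv[...,2]>205)
    n,l,st,ce=cv2.connectedComponentsWithStats(wh.astype(np.uint8))
    for k in range(1,n):
        if st[k,4]>25:
            A=P[l==k]; print("white",st[k,4],A.mean(0).round(1),cv2.minAreaRect(A[:,:2].astype(np.float32)),np.percentile(A[:,2],[10,50,90]).round(1))
    for nm,m in(("or",(hsv[...,0]<20)&(hsv[...,1]>150)),("bl",(hsv[...,0]>100)&(hsv[...,0]<125)&(hsv[...,1]>150))):
        A=P[near&m]; print(nm,len(A),A.min(0).round(0),A.max(0).round(0))
s=s2;c=proj(s,[513,-349,10]);print(c);u,v=int(max(c[0]-130,0)),int(max(c[1]-110,0));print(u,v)
cv2.imwrite("pics/w2.png",cv2.resize(s["frame"][v:v+200,u:u+260],None,fx=3,fy=3,interpolation=cv2.INTER_CUBIC)[:,:,::-1])
```

```text
station ((513.4898681640625, -341.5408630371094), (45.107418060302734, 173.2684326171875), 83.78510284423828) deckz 9.424820263771927 table z -0.5057355876596714
white 7189 [ 492.2 -344.4   11.1] ((515.5574951171875, -349.0826416015625), (130.64529418945312, 180.39193725585938), 81.9377212524414) [ 8.5  9.7 17.9]
white 248 [ 591.4 -404.    13.5] ((591.339111328125, -402.9556579589844), (44.24525833129883, 17.09817123413086), 84.62126922607422) [ 8.7 10.1 21.7]
white 190 [ 553.3 -404.5   14.8] ((557.3646850585938, -398.5480041503906), (43.191749572753906, 22.911785125732422), 82.31964874267578) [ 8.9 10.7 21.9]
or 136 [ 552. -399.   20.] [ 584. -376.   45.]
bl 534 [ 545. -380.   10.] [ 604. -296.   28.]
station ((512.2582397460938, -374.2512512207031), (44.93576431274414, 173.54977416992188), 84.123779296875) deckz 9.39577148087401 table z -0.5327406879951544
white 13940 [ 493.2 -343.7   11. ] ((515.667724609375, -348.7760314941406), (131.40936279296875, 181.46495056152344), 82.18283081054688) [ 8.5  9.6 17.8]
white 29 [ 573.1 -293.2    9.3] ((572.591552734375, -292.942626953125), (2.910287857055664, 15.295524597167969), 84.6644058227539) [ 8.3  9.2 10. ]
white 449 [ 592.1 -403.7   13.2] ((591.9721069335938, -401.99359130859375), (48.013938903808594, 17.548490524291992), 82.18163299560547) [ 8.6  9.9 21.5]
white 352 [ 553.6 -405.    14.6] ((557.63720703125, -399.1519470214844), (44.089473724365234, 23.922607421875), 81.00291442871094) [ 8.7 10.4 21.5]
or 226 [ 553. -399.   21.] [ 584. -375.   44.]
bl 1139 [ 546. -381.   11.] [ 605. -297.   26.]
[311.76239562 153.87331758]
181 43
```

View pics/w2.png

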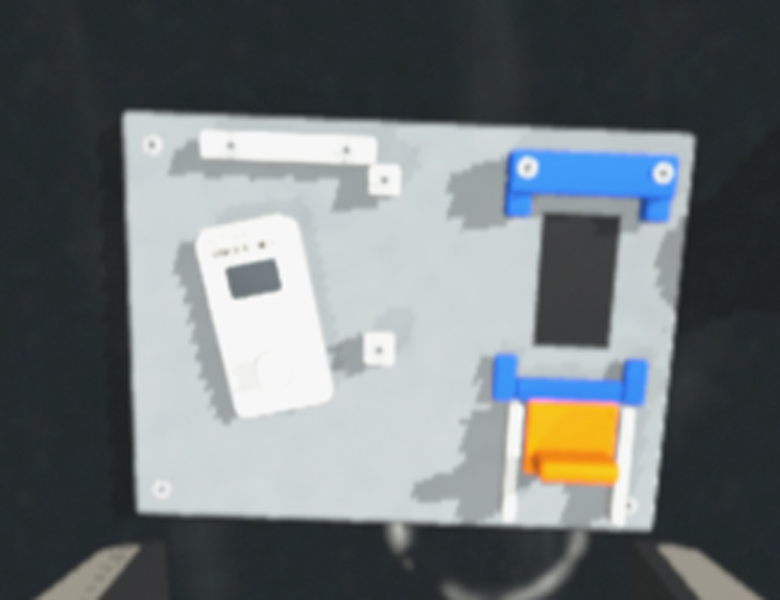

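The close view gives clear features: deck corners at crop (124,112), (694,134), (654,529) and (137,514). Cartridge corners are near (197,228), (296,213), (332,400) and (238,418), and the tab's rear top edge is at (578,483). I'll fit the station pose from these.

```bash
cat > fit.py <<'E'
from h import *
from scipy.optimize import least_squares
s=pickle.load(open("pics/w2.pkl","rb")); nat=lambda p:np.array(p)/3+np.array([181,43])-1/3
obs=[((67.5,92.5,10),(124,112)),((67.5,-92.5,10),(694,134)),((-67.5,-92.5,10),(654,529)),((-67.5,92.5,10),(137,514)),
 ((36,68,20),(200,157)),((36,13,20),(376,163)),((31.5,15,20),(369,180)),((-22,15,20),(363,349)),((29,-55,25),(592,195)),((-30.5,-55,15),(568,379))]
S=lambda q,p:np.array([q[0]+np.cos(q[2])*p[0]-np.sin(q[2])*p[1],q[1]+np.sin(q[2])*p[0]+np.cos(q[2])*p[1],p[2]])
f=lambda q:np.concatenate([proj(s,S(q,a))-nat(b) for a,b in obs])
r=least_squares(f,[513,-349,1.467],x_scale=[1,1,.01],loss="soft_l1"); q=r.x
print(q.round(4)); print(f(q).reshape(-1,2).round(1).tolist())
def inv(w): c,s_=np.cos(q[2]),np.sin(q[2]); d=np.array(w[:2])-q[:2]; return np.array([c*d[0]+s_*d[1],-s_*d[0]+c*d[1]])
C=[inv(ray(s,nat(p),18)) for p in [(197,228),(296,213),(332,400),(238,418)]]
print("cart corners",np.round(C,1).tolist(),"centre",np.mean(C,0)); m=(C[0]+C[1]-C[2]-C[3]);print("yaw",np.arctan2(m[1],m[0]))
print("tab rear",inv(ray(s,nat((578,483)),43.5)),"plate front",inv(ray(s,nat((572,401)),23.5)))
P=cloud(s); c=nat((565,470)).astype(int); print("tab depth pts",[ (inv(P[v,c[0]]).round(1).tolist(),P[v,c[0],2].round(1)) for v in range(172,208,3)])
for nm in("w1","w2"):
    k=pickle.load(open(f"pics/{nm}.pkl","rb")); Pk=cloud(k); u,v=proj(k,S(q,(*np.mean(C,0),18))).astype(int); print(nm,"cart z",Pk[v-2:v+3,u-2:u+3,2].mean())
print(telemetry.read_state()["clock"])
E
python3 fit.py
```

```text
[ 520.127  -333.0677    1.4233]
[[0.5, -20.0], [5.9, -18.0], [2.8, -13.0], [-0.0, -15.5], [-0.7, 0.5], [-0.7, 1.2], [-0.7, 0.5], [-0.6, 0.8], [-0.2, 1.5], [0.1, 1.6]]
cart corners [[14.9, 68.9], [21.0, 37.3], [-39.0, 24.3], [-46.5, 55.8]] centre [-12.40014074  46.57638911]
yaw 0.21273322256741742
tab rear [-57.27792263 -55.26542193] plate front [-34.80892958 -55.02981015]
tab depth pts [([-32.1, -54.1], np.float64(14.3)), ([-35.1, -54.3], np.float64(14.6)), ([-36.6, -52.9], np.float64(23.4)), ([-39.7, -53.2], np.float64(23.2)), ([-42.9, -53.7], np.float64(22.2)), ([-46.1, -54.1], np.float64(21.3)), ([-48.6, -53.9], np.float64(23.9)), ([-51.4, -53.9], np.float64(25.1)), ([-51.6, -51.8], np.float64(37.2)), ([-53.4, -51.1], np.float64(41.7)), ([-56.1, -51.3], np.float64(42.4)), ([-68.2, -58.3], np.float64(9.1))]
w1 cart z 17.348956014382846
w2 cart z 17.32223339155209
2.5833
```

```bash
python3 - <<'E'
t=open("fit.py").read()
t=t.replace("f=lambda q:np.concatenate([proj(s,S(q,a))-nat(b) for a,b in obs])","f=lambda q:np.concatenate([proj(s,S(q,np.array(a)+(np.array([q[3],q[4],0]) if i<4 else 0)))-nat(b) for i,(a,b) in enumerate(obs)])")
t=t.replace("[513,-349,1.467],x_scale=[1,1,.01]","[513,-349,1.44,0,0],x_scale=[1,1,.01,1,1]")
open("fit.py","w").write(t)
E
python3 fit.py
```

```text
[ 520.7956 -332.1877    1.4315  -17.6422    2.0916]
[[-1.0, -0.4], [1.7, -0.3], [0.2, 1.2], [-0.4, 0.3], [-0.4, 0.1], [-0.4, 0.3], [-0.3, -0.4], [0.1, -0.0], [0.3, -0.1], [1.0, 0.3]]
cart corners [[14.5, 69.3], [20.3, 37.7], [-39.7, 25.1], [-47.0, 56.7]] centre [-12.98500925  47.21565091]
yaw 0.20459647276895848
tab rear [-58.68995773 -54.2576336 ] plate front [-36.21979138 -54.20485218]
tab depth pts [([-33.5, -53.3], np.float64(14.3)), ([-36.5, -53.5], np.float64(14.6)), ([-38.0, -52.1], np.float64(23.4)), ([-41.1, -52.3], np.float64(23.2)), ([-44.3, -52.8], np.float64(22.2)), ([-47.5, -53.2], np.float64(21.3)), ([-50.0, -52.9], np.float64(23.9)), ([-52.8, -53.0], np.float64(25.1)), ([-53.0, -50.8], np.float64(37.2)), ([-54.8, -50.2], np.float64(41.7)), ([-57.5, -50.3], np.float64(42.4)), ([-69.6, -57.2], np.float64(9.1))]
w1 cart z 17.348956014382846
w2 cart z 17.32223339155209
2.5833
```

```bash
cat >> h.py <<'E'
Q=np.array([520.8,-332.19,1.4325])
c_,s_=np.cos(Q[2]),np.sin(Q[2])
def W(x,y,z): return np.array([Q[0]+c_*x-s_*y,Q[1]+s_*x+c_*y,z])
def inv(w): d=np.array(w[:2])-Q[:2]; return np.array([c_*d[0]+s_*d[1],-s_*d[0]+c_*d[1],w[2]])
def O(t=0): return quat(Ro.from_euler("z",Q[2]).as_matrix()@Ro.from_euler("y",t).as_matrix()@np.diag([1,-1,-1.]))
def st(m=""):
    k=telemetry.read_state(); f=k["contact_force"]; fs=[c_*f[0]+s_*f[1],-s_*f[0]+c_*f[1],f[2]]
    p=inv(k["ee_pos"]); print(m,"t",round(k["clock"],2),"st",p.round(2),"F",np.round(fs,1),"w",round(k["grip_width"]*92,1),"g",round(k["grasp_force"],1)); return p
E
python3 - <<'E'
from h import *
claw.command_gripper(0.0,20)
robot.move_pose(W(-66,44,60),O()); st()
robot.move_linear(W(-66,44,13.5),vel=100); st()
print(robot.move_linear(W(-50,44,13.5),vel=60,contact_N=8))
print(robot.move_linear(W(-28,44,13.5),vel=25,contact_N=6)); st("xpush")
robot.hold(0.3);st()
s=shot("wrist","w3");c=proj(s,W(0,30,10));print(c);u,v=int(np.clip(c[0]-100,0,440)),int(np.clip(c[1]-80,0,250));print(u,v)
cv2.imwrite("pics/w3.png",cv2.resize(s["frame"][v:v+150,u:u+200],None,fx=3,fy=3,interpolation=cv2.INTER_CUBIC)[:,:,::-1])
E
```

```text
t 4.42 st [-65.98  43.13  60.5 ] F [ 0.8 -0.1  0.3] w 0.3 g 0.0
 t 5.03 st [-65.93  43.49  13.69] F [-0.5 -0.4 -0.6] w 0.1 g 0.0
False
True
xpush t 6.04 st [-37.93  44.88  13.27] F [-1.   0.2  0.7] w 0.8 g 0.8
 t 6.34 st [-37.86  44.79  12.91] F [-1.3 -0.3  1.7] w 0.3 g 1.1
[337.7082795 175.1980211]
237 95
```

View pics/w3.png

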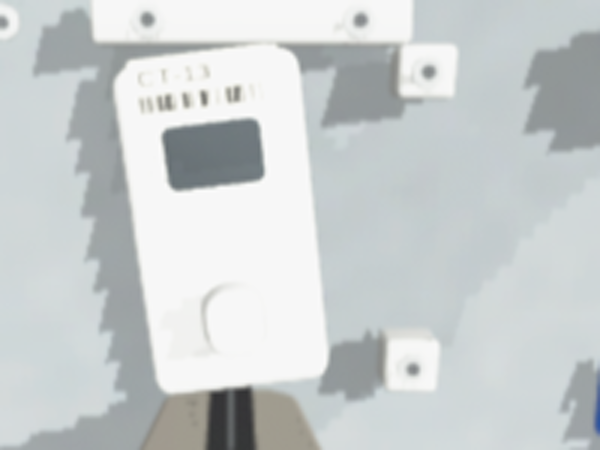

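The x push worked: the cartridge's window end touches the end fence at its right corner (297,50), with about 0.09 rad of yaw left and the side blocks not reached yet. Next is the y push, then repeat pushes on both axes.

Run:
```python
from h import *
L=robot.move_linear
L(W(-42,44,30),vel=100); L(W(-42,44,50),vel=150); L(W(5,92,50),vel=200); L(W(5,92,13.5),vel=120)
L(W(5,83,13.5),vel=60,contact_N=8)
print(L(W(5,55,13.5),vel=25,contact_N=5)); st("y1")
L(W(5,90,25),vel=150);L(W(5,90,50),vel=150); L(W(-50,34,50),vel=250); L(W(-50,34,13.5),vel=120); st("free")
print(L(W(-28,34,13.5),vel=25,contact_N=5)); a=st("x2")
L(W(-50,34,30),vel=150);L(W(-50,34,50),vel=150);L(W(5,80,50),vel=250);L(W(5,80,13.5),vel=120);
print(L(W(5,55,13.5),vel=25,contact_N=5)); st("y2"); robot.hold(.3); st("y2")
L(W(5,85,25),vel=150); L(W(-20,70,100),vel=200)
s=shot("wrist","w4");c=proj(s,W(0,32,10));print(c);u,v=int(np.clip(c[0]-100,0,440)),int(np.clip(c[1]-80,0,250));print(u,v)
cv2.imwrite("pics/w4.png",cv2.resize(s["frame"][v:v+150,u:u+200],None,fx=3,fy=3,interpolation=cv2.INTER_CUBIC)[:,:,::-1]); st()
```

```text
True
y1 t 9.07 st [ 5.21 63.   12.72] F [-1.1  0.7 -1. ] w 0.4 g 0.0
free t 10.66 st [-49.18  34.56  13.  ] F [-0.6 -0.5 -0.5] w 0.6 g 0.0
True
x2 t 11.28 st [-35.86  34.19  13.5 ] F [-2.3  0.3  1.2] w 0.8 g 0.8
True
y2 t 13.49 st [ 5.01 62.97 12.95] F [-0.6  0.1 -0.2] w 0.7 g 0.1
y2 t 13.79 st [ 5.24 62.96 12.72] F [ 0.8  0.1 -0.1] w 0.8 g 0.0
[358.00249794 178.6523103 ]
258 98
 t 14.71 st [-19.05  70.94  98.54] F [ 0.6  1.  -1.5] w 0.6 g 0.0
```

View pics/w4.png

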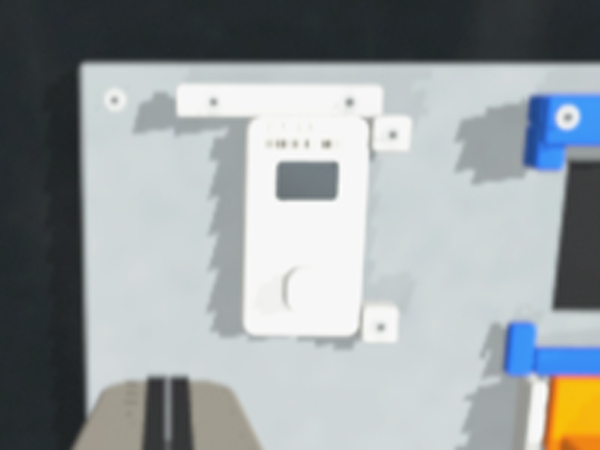

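The picture shows the cartridge square, with its window end flush on the end fence (y≈117) and its right side against both blocks at (380,135) and (368,322). I'll let it settle, then grasp.

Run:
```python
from h import *
L=robot.move_linear
robot.hold(.3)
claw.command_gripper(0.62,20)
L(W(5,32,60),vel=200); L(W(5,32,16),vel=100); robot.hold(.2); st("pre")
print(L(W(5,32,7),vel=10,contact_N=3)); a=st("deck"); robot.hold(.2); a=st("deck")
z=a[2]+1.2; L(W(5,32,z),vel=20); robot.hold(.1); st("grasp z")
claw.command_gripper(0.0,20); st("closed"); robot.hold(.3); st("closed")
L(W(5,32,z+2),vel=20); L(W(5,32.5,60),vel=120); robot.hold(.2); st("lift")
print("zdeck",a[2])
```

```text
pre t 17.18 st [ 4.78 31.51 16.7 ] F [-0.2  0.4 -0.5] w 57.1 g 0.0
True
deck t 17.77 st [ 4.99 32.   10.79] F [0.6 0.9 4.9] w 56.9 g 2.6
deck t 17.98 st [ 5.01 32.01 10.77] F [0.1 1.9 5.5] w 57.0 g 2.6
grasp z t 18.32 st [ 5.12 32.22 11.69] F [ 0.3 -0.  -0.4] w 57.3 g 0.0
closed t 18.8 st [ 4.99 32.81 11.82] F [-0.4  2.   0.7] w 33.5 g 20.0
closed t 19.1 st [ 5.01 32.81 11.79] F [-0.2  4.2  2.7] w 33.6 g 20.0
lift t 20.08 st [ 5.26 32.9  59.18] F [-0.4 -0.  -0.5] w 33.8 g 20.0
zdeck 10.76648292338018
```

```bash
cat >> h.py <<'E'
DY=0.85; OX=0.1; ZD=10.77
def cart(ex,ez,t,y=-55):  # TCP for window-end bottom corner at station x=ex, ez above floor, tilt t
    u=np.array([np.cos(t),-np.sin(t)]); n=np.array([np.sin(t),np.cos(t)])
    p=np.array([ex,ez])-31*u+1.0*n
    return W(p[0]+OX,y+DY,p[1]+ZD)
T=0.24
E
python3 - <<'E'
from h import *
L=robot.move_linear
e=np.array([31.1,0.5])-9*np.array([np.cos(T),-np.sin(T)]); print(e)
L(cart(e[0],e[1]+22,T),O(T),vel=120); robot.hold(.3)
for i in range(3): st("hover")
print("want",inv(cart(e[0],e[1]+22,T)))
s=shot("wrist","w5");c=proj(s,W(0,-55,20));print(c);u,v=int(np.clip(c[0]-100,0,440)),int(np.clip(c[1]-100,0,250));print(u,v)
cv2.imwrite("pics/w5.png",cv2.resize(s["frame"][v:v+150,u:u+200],None,fx=4,fy=4,interpolation=cv2.INTER_CUBIC)[:,:,::-1])
E
```

```text
[22.35795823  2.63932364]
hover t 21.27 st [ -8.17 -53.75  44.02] F [ 0.6 -0.  -0.3] w 33.7 g 20.0
hover t 21.27 st [ -8.17 -53.75  44.02] F [ 0.6 -0.  -0.3] w 33.7 g 20.0
hover t 21.27 st [ -8.17 -53.75  44.02] F [ 0.6 -0.  -0.3] w 33.7 g 20.0
want [ -7.41581637 -54.15        43.74944303]
[313.94661136 207.18111981]
213 107
```

View pics/w5.png

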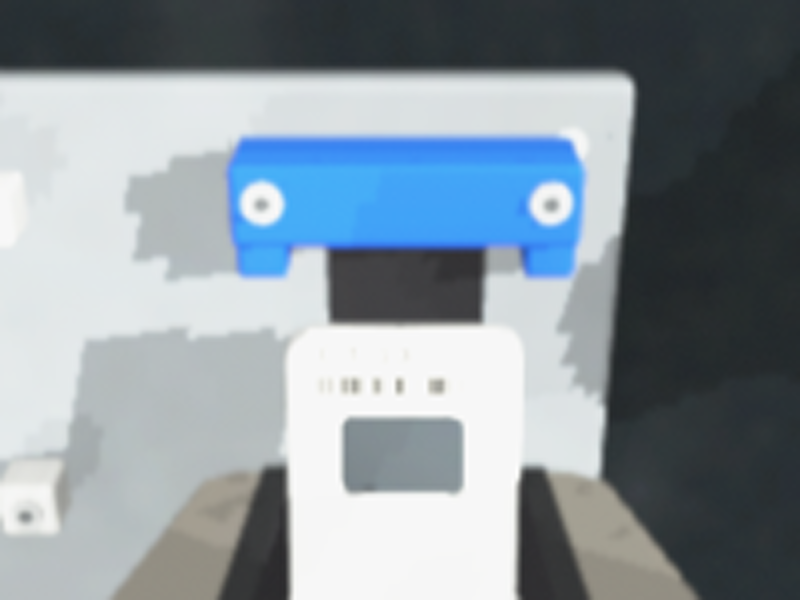

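The held cartridge's centre (col ≈405) lines up with the blue lip's centre (col ≈405), and it is level and not skewed, so I'll insert.

Run:
```python
from h import *
L=robot.move_linear
e=np.array([31.1,0.5])-9*np.array([np.cos(T),-np.sin(T)])
print(L(cart(e[0],e[1],T),O(T),vel=40,contact_N=5)); robot.hold(.2); st("start"); print(inv(cart(*e,T)))
f=np.array([31.1,0.5])+3*np.array([1,-.1])
print(L(cart(*f,T),O(T),vel=12,contact_N=3)); st("in"); robot.hold(.1);
for i in range(3): robot.hold(.1); st("in")
print(inv(cart(31.1,.5,T)))
s=shot("wrist","w6");c=proj(s,W(0,-55,20));u,v=int(np.clip(c[0]-100,0,440)),int(np.clip(c[1]-100,0,250))
cv2.imwrite("pics/w6.png",cv2.resize(s["frame"][v:v+150,u:u+200],None,fx=4,fy=4,interpolation=cv2.INTER_CUBIC)[:,:,::-1])
```

```text
False
start t 22.23 st [ -7.47 -54.35  22.04] F [-1.1  0.6  0. ] w 33.8 g 20.0
[ -7.41581637 -54.15        21.74944303]
True
in t 23.09 st [  2.42 -53.72  19.27] F [-1.  -0.7 -0. ] w 33.9 g 20.0
in t 23.29 st [  2.4  -53.63  19.03] F [-0.9  0.4  1.1] w 33.5 g 20.0
in t 23.39 st [  2.41 -53.59  18.98] F [-0.6 -0.8  1.4] w 33.5 g 20.0
in t 23.49 st [  2.4  -53.62  19.  ] F [-1.6  0.2  2.3] w 34.1 g 20.0
[  1.32622541 -54.15        19.61011939]
```

View pics/w6.png

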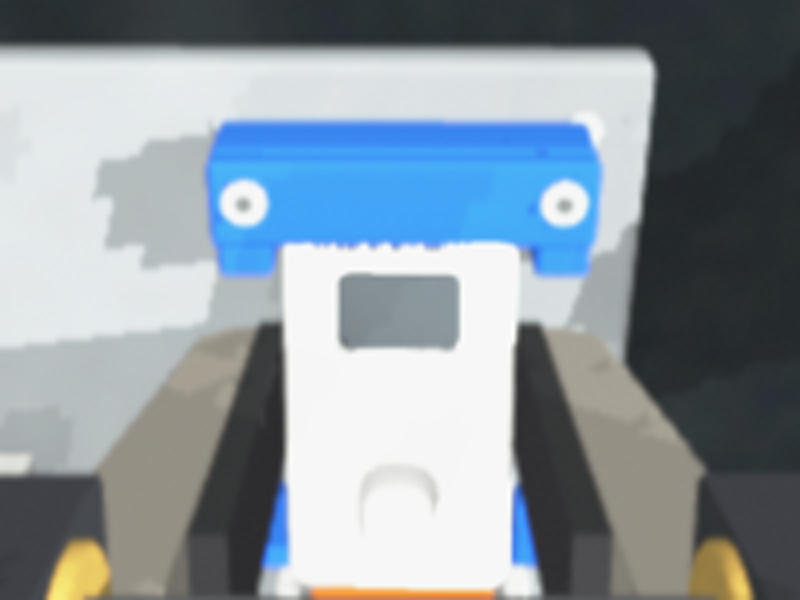

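The window end is under the lip, with the lip edge crossing the cartridge at row ~248 and both side gaps visible. The stop at x=2.40 matches the 2.33 expected for the end wall. Next I'll lower the heel.

Run:
```python
from h import *
L=robot.move_linear
L(cart(33-8*np.sin(T),.5,T),O(T),vel=15); st("back")
for t in (.18,.12,.06,0.0):
    r=L(cart(33-8*np.sin(t),.5,t),O(t),vel=12,contact_N=6); st(f"t={t} {r}")
    if r: break
robot.hold(.2); st(); print(inv(cart(33,.5,0)))
```

```text
back t 23.8 st [  1.44 -53.63  19.25] F [-0.5  0.2  0.5] w 33.4 g 20.0
t=0.18 False t 24.1 st [  0.68 -53.59  17.49] F [-0.1 -0.6  0.5] w 33.5 g 20.0
t=0.12 False t 24.4 st [  2.05 -53.98  15.65] F [0.7 1.2 0.1] w 33.9 g 20.0
t=0.06 True t 24.61 st [ -0.12 -53.54  14.33] F [-0.9  0.7  2.3] w 33.7 g 20.0
 t 24.81 st [  1.95 -53.41  14.01] F [-0.4 -0.2  2.2] w 33.9 g 20.0
[  2.1  -54.15  12.27]
```

Run:
```python
from h import *
L=robot.move_linear
for t in (.06,.04,.02,0.0):
    r=L(cart(33-8*np.sin(t),.5,t),O(t),vel=2,contact_N=6); st(f"t={t} {r}")
    if r: break
robot.hold(.3); st(); k=telemetry.read_state()["ee_rot"]
M=Ro.from_quat(np.roll(k,-1)).as_matrix(); print("tool z",M[:,2])
s=shot("wrist","w7");c=proj(s,W(0,-55,20));u,v=int(np.clip(c[0]-100,0,440)),int(np.clip(c[1]-90,0,250))
cv2.imwrite("pics/w7.png",cv2.resize(s["frame"][v:v+150,u:u+200],None,fx=4,fy=4,interpolation=cv2.INTER_CUBIC)[:,:,::-1])
```

```text
t=0.06 False t 25.56 st [  1.74 -54.08  13.98] F [ 0.2  0.8 -1. ] w 33.6 g 20.0
t=0.04 False t 25.92 st [  1.4  -54.01  13.42] F [ 0.5 -0.5 -0. ] w 33.6 g 20.0
t=0.02 False t 26.27 st [  1.66 -54.07  12.82] F [ 1.   0.6 -0.2] w 33.9 g 20.0
t=0.0 False t 26.63 st [  1.87 -54.05  12.16] F [ 0.2 -0.2 -0.3] w 33.8 g 20.0
 t 26.93 st [  2.32 -54.21  12.29] F [ 0.5 -0.1 -0.8] w 33.8 g 20.0
tool z [ 2.67644124e-05  4.76431083e-05 -9.99999999e-01]
```

View pics/w7.png

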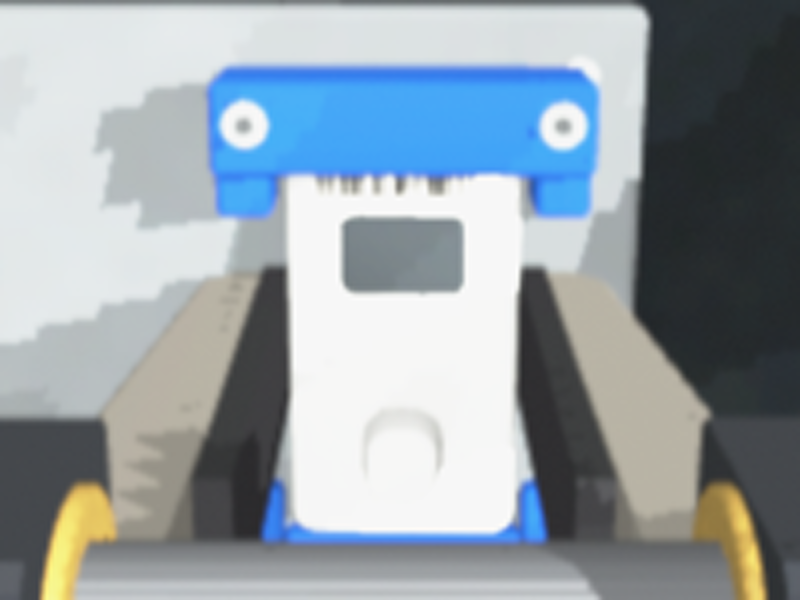

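The cartridge is flat, its heel just inside the blue heel wall (row ~530) and between both posts. I'll release it, back off and check heights by depth.

Run:
```python
from h import *
L=robot.move_linear
claw.command_gripper(0.52); robot.hold(.3); st("open")
p=inv(cart(33,.5,0)); L(W(p[0],p[1],p[2]+8),vel=40); L(W(p[0],p[1],75),vel=150)
claw.command_gripper(0.0); L(W(-78,-54.15,100),vel=200); robot.hold(.2)
s=shot("wrist","w8");P=cloud(s)
for x in (-26,-5,2,8,25):
  for y in (-65,-45):
    u,v=proj(s,W(x,y+DY,18)).round().astype(int); print(x,y,P[v-1:v+2,u-1:u+2,2].mean().round(2),end="; ")
c=proj(s,W(-10,-55,20));u,v=int(np.clip(c[0]-100,0,440)),int(np.clip(c[1]-75,0,250)); st()
cv2.imwrite("pics/w8.png",cv2.resize(s["frame"][v:v+150,u:u+200],None,fx=4,fy=4,interpolation=cv2.INTER_CUBIC)[:,:,::-1])
```

```text
open t 27.69 st [  2.14 -54.16  12.26] F [-0.9 -0.4  0.4] w 47.7 g 0.0
-26 -65 17.36; -26 -45 17.23; -5 -65 17.19; -5 -45 17.55; 2 -65 17.38; 2 -45 17.62; 8 -65 17.25; 8 -45 17.29; 25 -65 17.46; 25 -45 17.37;  t 30.17 st [-75.98 -54.42  99.65] F [ 0.2 -0.6  0.2] w 0.3 g 0.0
```

View pics/w8.png

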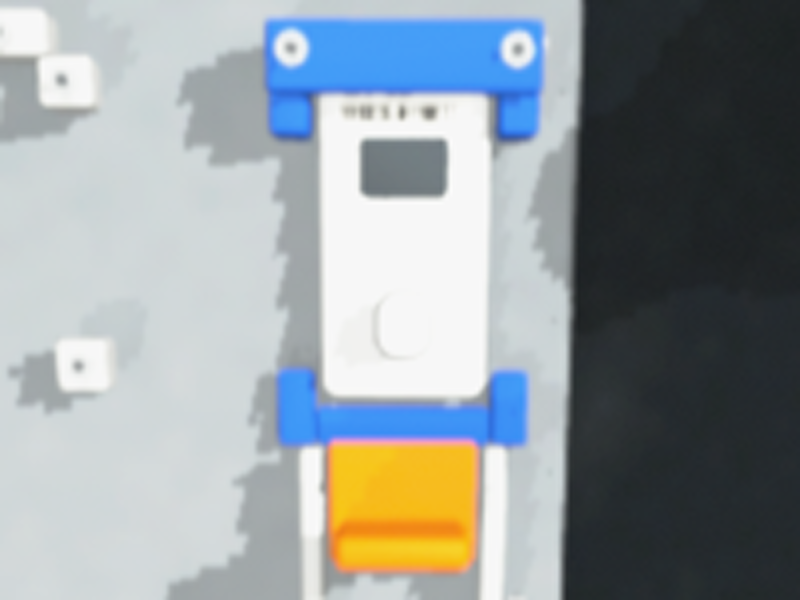

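The cartridge is seated flat: the depth reads 17.2–17.6 mm at all ten points, the same as it read on the deck. Now the keeper.

Run:
```python
from h import *
L=robot.move_linear
L(W(-78,-54.15,33),vel=120); robot.hold(.2); st("low")
print(L(W(-45,-54.15,33),vel=15,contact_N=6)); st("stop")
robot.hold(.3); a=st("hold")
r=L(W(a[0]+4,-54.15,33),vel=8,contact_N=9); print(r); robot.hold(.2); st("again")
L(W(-78,-54.15,33),vel=60); L(W(-78,-54.15,110),vel=150); robot.hold(.2)
s=shot("wrist","w9");P=cloud(s);st()
c=proj(s,W(-20,-55,20));u,v=int(np.clip(c[0]-100,0,440)),int(np.clip(c[1]-75,0,250))
cv2.imwrite("pics/w9.png",cv2.resize(s["frame"][v:v+150,u:u+200],None,fx=4,fy=4,interpolation=cv2.INTER_CUBIC)[:,:,::-1])
h=cv2.cvtColor(s["frame"],cv2.COLOR_RGB2HSV); A=[inv(p) for p in P[(h[...,0]<20)&(h[...,1]>150)&(abs(P[...,0]-560)<60)&(P[...,2]>15)&(P[...,2]<60)&(abs(P[...,1]+380)<60)]]
A=np.array(A); print(np.percentile(A,[2,50,98],0).round(1))
```

```text
low t 31.07 st [-78.34 -54.81  34.13] F [ 0.6 -0.7  0.1] w 0.5 g 0.0
True
stop t 32.45 st [-58.12 -53.82  32.63] F [-0.7 -0.5  0.5] w 0.5 g 0.3
hold t 32.75 st [-58.14 -53.31  31.92] F [-0.4 -0.4 -0.8] w 0.5 g 0.0
True
again t 33.43 st [-58.12 -52.53  31.36] F [-0.8 -0.   0.5] w 1.0 g 0.2
 t 34.83 st [-77.67 -53.57 108.72] F [-0.1  0.  -1.1] w 0.5 g 0.0
[[-47.4 -69.5  21.7]
 [-41.6 -54.   32.2]
 [-28.9 -40.1  43.2]]
```

View pics/w9.png

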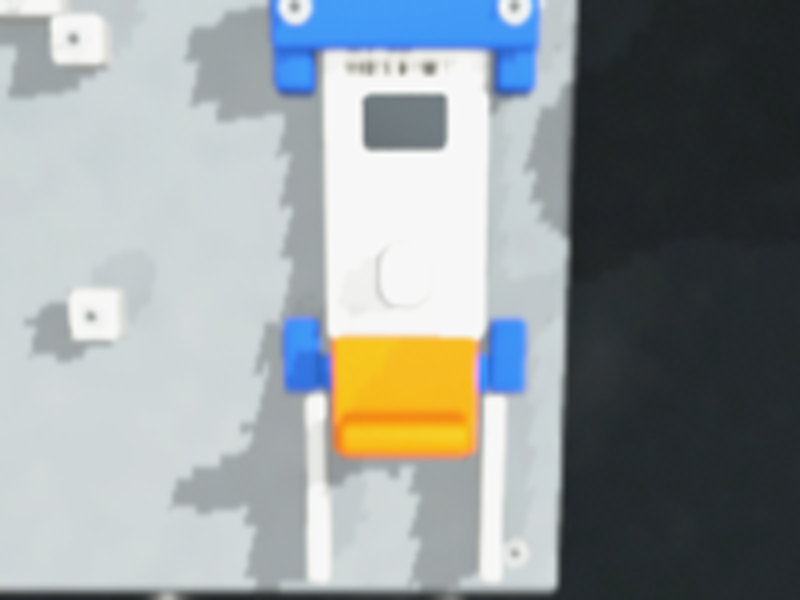

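Run:
```python
from h import *
for n,off in(("w2",None),("w8",None),("w9",None)):
    s=pickle.load(open(f"pics/{n}.pkl","rb")); h=cv2.cvtColor(s["frame"],cv2.COLOR_RGB2HSV); P=cloud(s)
    m=(h[...,0]<22)&(h[...,1]>120)&(abs(P[...,0]-560)<60)&(abs(P[...,1]+380)<60)&(P[...,2]>12)&(P[...,2]<60)
    u=int(proj(s,W(-40,-54,25))[0]); 
    F=[];B=[]
    for du in range(-8,9):
        r=np.flatnonzero(m[:,u+du]); F.append(inv(ray(s,(u+du,r.min()-.5),23))[0]); B.append(inv(ray(s,(u+du,r.max()+.5),43))[0])
    print(n,"front",np.median(F).round(2),"rear",np.median(B).round(2))
    # heel wall & lip in same frame
    b=(h[...,0]>98)&(h[...,0]<125)&(h[...,1]>130)
    G=[]
    for du in range(-8,9):
        r=np.flatnonzero(b[:,u+du]); r=r[(r>proj(s,W(40,-54,25))[1])]; 
        k=r[r<proj(s,W(10,-54,20))[1]]; G.append(inv(ray(s,(u+du,k.max()+.5),25))[0])
    print("   lip edge",np.median(G).round(2))
```

```text
w2 front -37.4 rear -58.79
   lip edge 28.79
w8 front -37.18 rear -59.06
   lip edge 28.8
w9 front -26.01 rear -47.59
   lip edge 28.89
```

The picture shows the keeper plate over the heel, its front edge at row ~337. It moved 11.3 mm to a hard stop, which fits a start near 2.7 mm. I'll confirm the stop with a firmer push.

Run:
```python
from h import *
L=robot.move_linear
L(W(-72,-54.6,36),vel=150); robot.hold(.3); st("low")
print(L(W(-60,-54.6,36),vel=40,contact_N=8))
print(L(W(-48,-54.6,36),vel=10,contact_N=18)); k=st("stop")
L(W(-78,-54.15,36),vel=60); L(W(-78,-54.15,110),vel=150); robot.hold(.3)
s=shot("wrist","w10"); h=cv2.cvtColor(s["frame"],cv2.COLOR_RGB2HSV); P=cloud(s)
m=(h[...,0]<22)&(h[...,1]>120)&(abs(P[...,0]-560)<60)&(abs(P[...,1]+380)<60)&(P[...,2]>12)&(P[...,2]<60)
u=int(proj(s,W(-40,-54,25))[0]); F=[];B=[]
for du in range(-8,9):
    r=np.flatnonzero(m[:,u+du]); F.append(inv(ray(s,(u+du,r.min()-.5),23))[0]); B.append(inv(ray(s,(u+du,r.max()+.5),43))[0])
print(np.median(F),np.median(B)); st()
for x in (-18+1,-5,2,8,25): 
    u,v=proj(s,W(x,-63,18)).round().astype(int); print(x,P[v-1:v+2,u-1:u+2,2].mean().round(2))
```

```text
low t 35.77 st [-72.4  -55.1   37.02] F [ 0.4  0.2 -0.1] w 0.5 g 0.0
False
True
stop t 37.36 st [-58.15 -54.01  35.9 ] F [-1.9 -1.4  1.2] w 0.2 g 1.1
-26.270541444524138 -47.66598910152263
 t 38.83 st [-77.82 -53.83 109.16] F [0.4 0.3 1.3] w 0.1 g 0.0
-17 17.16
-5 17.73
2 16.87
8 17.57
25 17.68
```

The stop holds at the same place under 18 N, so the keeper is fully home. The cartridge is still flat and the arm is clear.

```bash
python3 -c "
from h import *
print(robot.close_job())"
```

```text
the job is handed in; nothing more can be done
None
```

The job is handed in at about 39 s of robot time: the cartridge was squared against both fences and seated flat under the cradle lip, and the keeper was pushed to its hard stop, which held at 18 N; nothing else was deliberately touched.

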